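# Roll the thick dowel onto the drilling line

### The arm

A 6-joint arm with a two-finger parallel gripper is mounted at the origin on a cart in front of the work surface, level with it; the furniture and walls round the work are solid. World frame = base frame: x ahead of the robot, y to its left, z up, the work surface at z = 0. Lengths are in m, angles in rad, forces in N, time in s.
With the tool pointing down it reaches from about 0.375 to 0.9 m from the base axis. Payload 3.1 kg.
Tool frame: the origin (TCP) lies on the centre line of the jaws, within the pads' length; the fingertips stand 25 mm ahead of it and the grasp point (between the pads) lies 6 mm ahead of it (robot.nose_length is the y of the fingertips in the tool frame, in m); y points along the fingers, z is the direction in which the jaws open and shut, and the axes are right-handed (so a half turn about y gives the same grasp; the last joint's range is limited). The gripper opens to 87 mm and grips with 3 to 60 N. Pads are 19 mm wide; open, the fingers measure 117 mm over their backs; the gripper's body (75 mm by 190 mm) begins 51 mm behind the grasp point.
Start: joints at [0.981, 0.527, 1.433, -0, 1.181, -0.178], TCP at [0.25, 0.573, 0.248] pointing down, gripper open.
Joint ranges: [-3.08, 3.08], [-0.75, 2.2], [0.22, 2.44], [-1.43, 4.57], [0, 2.65], [-2.85, 2.85]. Speed limits (rad/s): [2.79, 2.79, 3.14, 3.14, 3.14, 3.14].

### API

Orientations are given as a unit quaternion [x, y, z, w].
In Python, from rig import robot, eyes, ticket gives the robot as it stands.
- The arm moves only by the tool play_rows, never from a script. Its argument "series" is a list of rows, each a list of 7 numbers: the opening, from 0 (shut) to 1 (fully open), then the shift along the tool's x, y, z scaled (see below), then the turn, a rotation vector about the tool's x, y, z scaled (see below). In form: [[claw, dx, dy, dz, ax, ay, az], ...]. A call has 1 to 12 rows; each row shifts and turns the commanded pose from where the row before left it, along the tool's axes as they then stand; what a row does not reach is not made up. The controller multiplies each number of a shift by 100 mm and each number of a turn by 180 degrees. A row lasts 1/12 s, in which the tool goes at most 41.7 mm and 7.16 degrees, less where a joint would pass 70% of its speed; a pose out of reach is approached as far as the arm can. A call with a number of a shift or a turn outside -1 to 1 is refused whole. A call with a gripper value outside its range is refused whole. The fingers move at their own pace and stop on an object; "grip_force" is the grip in N (left out, the last holds). Time passes only in rows, so rows that do not move let the fingers close. It gives the time, the measured TCP pose, the force and the opening at its end, in the units of the state.
- robot.get_obs(): the state, without advancing time (a new reading comes with each control period).
- eyes.camera(name): name is "scene" or "top"; returns the picture (400x640x3 uint8, red, green, blue); there is no depth.
- eyes.camera_params(name): a dict with "K" (3x3 intrinsics, pixels), "rvec" (rotation vector, rad) and "tvec" (3), from world to camera coordinates, as OpenCV has them. Camera axes: x right, y down, z forward; pixel columns grow to the right and rows downward; lengths in m; the calibration is good to about 2 mm. A picture is of the moment at which its call begins. camera_params takes no time and is no camera call.
- ticket.hand_in(): hands the job in, once; it reports no verdict.
The state is a dict: "time": time; "q": joint angles; "joint_velocities": joint speeds; "joint_torque": joint torques, N m; "position": TCP position; "tool_rot": TCP orientation; "ft_force": force on the tool from outside, world axes, zero at the start; "moment": the same for the moment, N m; "grip_width": finger opening in m.
Only numpy, scipy, OpenCV 4.12 (cv2) and the standard library are available. Lean on these libraries where they do the work, as an engineer would, in place of code of your own. Each camera call takes 0.05 s, during which the arm holds its last target.

### The job

Get the thicker of the two wooden dowels on the plywood marking-out board ready for drilling: push it with the fingertips so that it rolls across the board and comes to lie still along the black marked line, with the line running under the middle of it from end to end and showing beyond both its ends. It is only to be pushed: do not pinch or lift it. Leave the thin dowel, the jar of screws and the roll of black tape where they are.

Things in the scene. Friction and masses are not known exactly. Their poses are not given: they have to be found in the camera images.
- board: plywood marking-out board, 300 x 300 x 12 mm, screwed down flat on the table (it does not move). Origin: centre of its underside, on the table; z up; its top is 12 mm above the table.
- line: straight black line drawn on the board's top, 280 mm long, 4 mm wide, no height to speak of. Origin: the middle of the line, at the height of the board's top; y runs along the line, x across it.
- thick_dowel: loose dowel of plain smooth wood, 32 mm thick, 160 mm long, about 0.09 kg, lying on the board 60 to 120 mm from the line, on the near or far side, parallel to it within 1.5 degrees. Origin: its centre, 16 mm above the board; y along its length; x and z turn as it rolls. Pushed slowly at or above mid height it rolls straight, square to its length, ahead of the fingers and at most a few mm on.
- thick_dowel_end_a (a point): centre of the end face of the thick dowel at its +y end (80 mm from its centre)
- thick_dowel_end_b (a point): centre of the end face of the thick dowel at its -y end (80 mm from its centre)
- thin_dowel: thin loose dowel of the same wood, lying on the board on the other side of the line from the thick one, 18 mm in diameter, 160 mm long; it rolls easily and is to be left alone. Origin: its centre, on its axis; its y axis runs along its length.
- screw_jar: small closed jar of screws standing on the table beside the board's right (-y) edge, 60 mm in diameter, 86 mm high; to be left alone. Origin: centre of its underside.
- pvc_tape: roll of black tape lying flat on the table beside the board's left (+y) edge, 68 mm in diameter, 19 mm high; to be left alone. Origin: centre of its underside.
There are look-alikes about, which are no part of the job. What is shaped like the thick_dowel but green is not meant.

How it is judged:
By the outcome, as a careful person would: the job done as asked, in the order asked, and still so for the second after the job is handed in, with the robot touching nothing.
It also fails if it takes over 45 s, if anything falls off the work surface, if the arm or the gripper's body presses on something with over 40 N, if the wrist force passes 120 N, or if a joint passes its speed limit or range.

## Working session

There is one attempt and no reset: what is moved stays moved. The work goes in short steps, Python scripts to look and compute and a tool call to move; the robot and the scene stay as the last step left them, time stands still between calls to the robot, and variables do not carry over. Pictures are saved under pics/ and viewed, and the job is handed in when it is done.

Besides the shell and the picture viewer there is one more tool, called after "Emit:" as a command line: name --pt "numbers of a row" for each row, then --argument value for the rest. play_rows: Moves the arm, as the interface text tells. Its arguments: {"type":"object","properties":{"series":{"type":"array","items":{"type":"array","items":{"type":"number"}}},"grip_force":{"type":"number"}},"required":["series"]}

```bash
mkdir -p pics; ls
python3 - <<'E'
from rig import robot, eyes, ticket
import cv2
for n in("scene","top"):
    cv2.imwrite(f"pics/{n}0.png",eyes.camera(n)[:,:,::-1]); print(n,eyes.camera_params(n))
print(robot.get_obs(), robot.nose_length)
E
```

```text
pics
scene {'K': array([[413.15292314,   0.        , 316.83386909],
       [  0.        , 413.15292314, 202.03525413],
       [  0.        ,   0.        ,   1.        ]]), 'rvec': array([ 1.9911592 , -0.99620528,  0.49492187]), 'tvec': array([-0.3127785 ,  0.33203965,  0.76731513])}
top {'K': array([[408.03240794,   0.        , 318.83383573],
       [  0.        , 408.03240794, 198.68047051],
       [  0.        ,   0.        ,   1.        ]]), 'rvec': array([ 2.20947692, -2.16695544,  0.03367348]), 'tvec': array([0.03997773, 0.55450927, 1.01130791])}
{'time': 0.1, 'q': array([ 9.80504357e-01,  5.28353337e-01,  1.43379022e+00,  1.16458207e-05,
        1.18143089e+00, -1.78498479e-01]), 'joint_velocities': array([ 0.00054617, -0.00255283, -0.00209661, -0.00033391, -0.00104398,
       -0.00260261]), 'joint_torque': array([-4.35556840e-04, -4.40988743e+01, -1.77149820e+01,  6.34775637e-02,
        5.34046255e-02, -6.94601317e-05]), 'position': array([0.24977299, 0.57223663, 0.24667656]), 'tool_rot': array([ 0.69281875, -0.14483222,  0.14429966, -0.69152253]), 'ft_force': array([-1.18139985,  0.00496073, -0.730751  ]), 'moment': array([-0.01069018,  0.00749179, -0.07268801]), 'grip_width': 0.08693431417314848} 0.025
```

View pics/scene0.png

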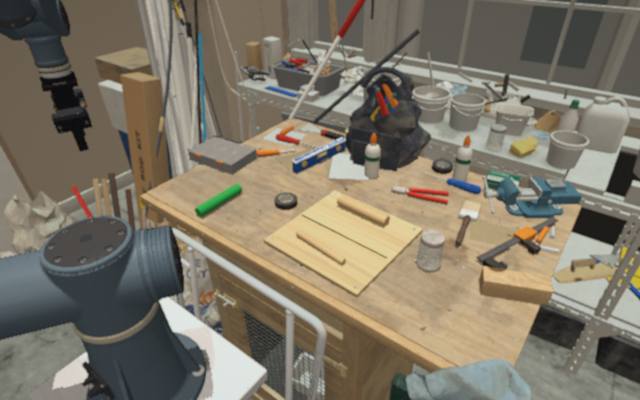

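View pics/top0.png

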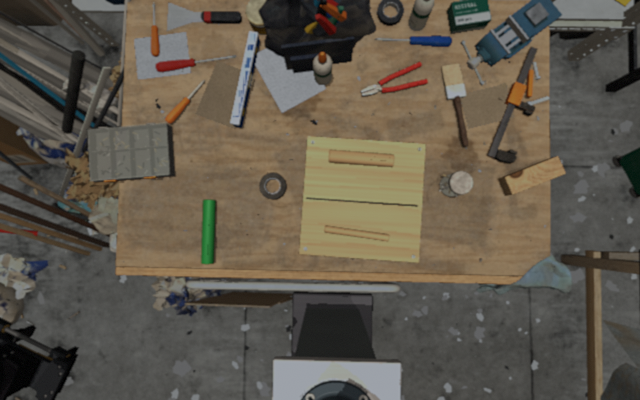

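The top view shows the thick dowel on the far side of the line, around px (361,158). The line runs (306,199)–(418,206), the thin dowel is near (357,233), the jar at (460,183) and the tape at (272,186). I'll zoom in to measure.

```bash
cat > h.py <<'E'
import numpy as np, cv2
from rig import robot, eyes, ticket
def ray(n,uv,z):
    p=eyes.camera_params(n); R=cv2.Rodrigues(p['rvec'])[0]; t=p['tvec']
    u=cv2.undistortPoints(np.array(uv,float).reshape(-1,1,2),p['K'],None).reshape(-1,2)
    d=np.c_[u,np.ones(len(u))]@R; c=-R.T@t
    return c+d*((z-c[2])/d[:,2])[:,None]
def proj(n,P):
    p=eyes.camera_params(n); return cv2.projectPoints(np.array(P,float).reshape(-1,3),p['rvec'],p['tvec'],p['K'],None)[0].reshape(-1,2)
E
python3 - <<'E'
import cv2,numpy as np
from h import *
im=cv2.imread('pics/top0.png'); x0,y0=295,130
c=cv2.resize(im[y0:y0+140,x0:x0+140],None,fx=5,fy=5,interpolation=cv2.INTER_CUBIC)[:600]
c=cv2.resize(im[130:270,295:435],None,fx=4.25,fy=4.25,interpolation=cv2.INTER_CUBIC)
cv2.imwrite('pics/topz.png',c)
g=im.max(2).astype(float)
for u in range(304,422,6):
    col=g[190:215,u]; w=np.clip(np.median(col)-col-15,0,None)
    print(u, round((w*np.arange(190,215)).sum()/max(w.sum(),1e-9),2), w.sum().round())
im=cv2.imread('pics/scene0.png')
cv2.imwrite('pics/scenez.png',cv2.resize(im[180:295,260:430],None,fx=4.6,fy=4.6,interpolation=cv2.INTER_CUBIC))
E
```

```text
304 0.0 0.0
310 197.98 87.0
316 198.54 84.0
322 198.65 75.0
328 199.31 78.0
334 199.61 84.0
340 200.09 79.0
346 200.55 88.0
352 200.73 73.0
358 201.47 77.0
364 201.6 93.0
370 202.35 98.0
376 202.58 96.0
382 202.97 126.0
388 203.53 101.0
394 203.6 99.0
400 204.34 103.0
406 204.58 99.0
412 204.88 113.0
418 0.0 0.0
```

View pics/topz.png

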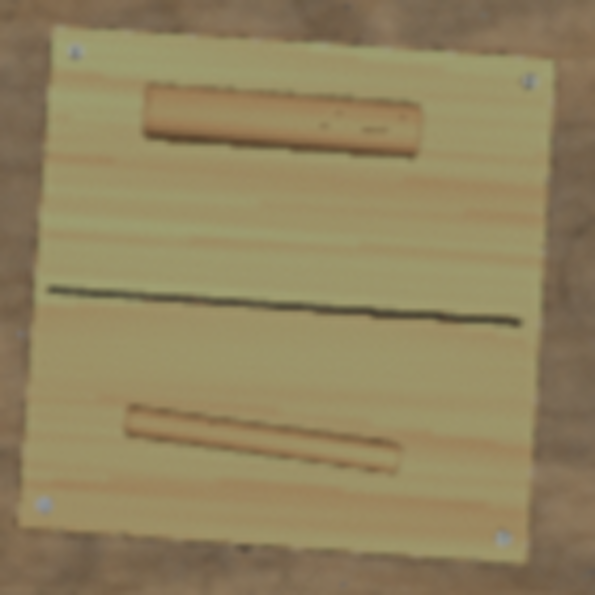

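View pics/scenez.png

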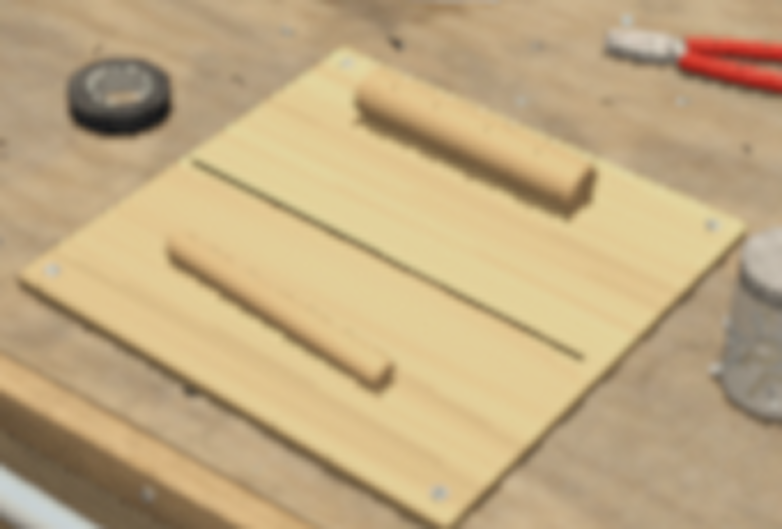

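Run:
```python
from h import *
np.set_printoptions(precision=4,suppress=True)
z=lambda l:np.array(l,float)/4.25-0.5+0.5/4.25+[295,130]
L=ray('top',z([[48,290],[521,322]]),.012); print('line',L, np.linalg.norm(L[0]-L[1]), np.degrees(np.arctan2(-(L[0]-L[1])[0],(L[0]-L[1])[1])))
B=ray('top',z([[52,27],[554,60],[526,562],[20,525]]),.012); print('board',B,np.linalg.norm(B-np.roll(B,1,0),axis=1),B.mean(0))
for nm,e,zz in(('thick',[[150,84],[420,103],[415,157],[144,138]],.028),('thin',[[129,405],[402,443],[396,474],[125,436]],.021)):
    p=ray('top',z(e),zz); a=(p[0]+p[3])/2;b=(p[1]+p[2])/2
    print(nm,p,a,b,np.linalg.norm(a-b),np.linalg.norm(p[0]-p[3]),np.degrees(np.arctan2(-(a-b)[0],(a-b)[1])))
    print((a+b)/2)
o=robot.get_obs(); from scipy.spatial.transform import Rotation as R
print(R.from_quat(o['tool_rot']).as_matrix(), 'campos',-cv2.Rodrigues(eyes.camera_params('top')['rvec'])[0].T@eyes.camera_params('top')['tvec'])
# scene check: 4.6 zoom at 260,180
s=lambda l:np.array(l,float)/4.6-.4+[260,180]
print('scene line',ray('scene',s([[193,162],[582,358]]),.012))
```

```text
line [[ 0.5552  0.0834  0.012 ]
 [ 0.5416 -0.1959  0.012 ]] 0.27960201678191393 -2.784500055591649
board [[ 0.7124  0.0843  0.012 ]
 [ 0.6975 -0.2141  0.012 ]
 [ 0.4011 -0.2     0.012 ]
 [ 0.4163  0.0969  0.012 ]] [0.2963 0.2988 0.2967 0.2973] [ 0.5568 -0.0582  0.012 ]
thick [[ 0.6764  0.0253  0.028 ]
 [ 0.6679 -0.1325  0.028 ]
 [ 0.6361 -0.13    0.028 ]
 [ 0.6445  0.0283  0.028 ]] [0.6604 0.0268 0.028 ] [ 0.652  -0.1313  0.028 ] 0.15828192913161013 0.03201512417378252 -3.0585501951245746
[ 0.6562 -0.0522  0.028 ]
thin [[ 0.4883  0.0341  0.021 ]
 [ 0.4694 -0.1254  0.021 ]
 [ 0.4513 -0.1221  0.021 ]
 [ 0.4702  0.0361  0.021 ]] [0.4792 0.0351 0.021 ] [ 0.4604 -0.1238  0.021 ] 0.15995651996239035 0.018237853316554788 -6.775143628116751
[ 0.4698 -0.0444  0.021 ]
[[ 0.9164 -0.0011  0.4003]
 [-0.4003 -0.0016  0.9164]
 [-0.0004 -1.     -0.0019]] campos [0.5042 0.0322 1.0376]
scene line [[ 0.5547  0.0839  0.012 ]
 [ 0.5413 -0.1938  0.012 ]]
```

Both cameras agree, and the sizes check out: line 279.6 mm, thick dowel 158 × 32 mm. The dowel sits 107 mm beyond the line. I'll turn the jaws along the line and go in behind the dowel.

Emit:
play_rows --pt "1 0 0 0 0 -0.0386 0" --pt "1 0 0 0 0 -0.0386 0" --pt "1 0 0 0 0 -0.0386 0" --pt "1 0.25 0 -0.3 0 0 0" --pt "1 0.25 0 -0.3 0 0 0" --pt "1 0.25 0 -0.3 0 0 0" --pt "1 0.25 0 -0.3 0 0 0" --pt "1 0.25 0 -0.3 0 0 0" --pt "1 0.25 0 -0.3 0 0 0" --pt "1 0.25 0 -0.3 0 0 0" --pt "1 0.25 0 -0.3 0 0 0" --pt "1 0.25 0 -0.3 0 0 0"

```text
time: 1.1
position: [0.4624, 0.2905, 0.2472]
tool_rot: [0.707, -0.017, 0.017, -0.707]
ft_force: [0.7, 0.0, 1.1]
grip_width: 0.0871
```

Emit:
play_rows --pt "1 0.25 0 -0.3 0 0 0" --pt "1 0.25 0 -0.3 0 0 0" --pt "1 0.25 0 -0.3 0 0 0" --pt "1 0.25 0 -0.3 0 0 0" --pt "1 0.25 0 -0.3 0 0 0" --pt "1 0.25 0 -0.3 0 0 0" --pt "1 0.25 0 -0.3 0 0 0" --pt "1 0.25 0 -0.3 0 0 0" --pt "1 0.25 0 -0.3 0 0 0" --pt "1 0.25 0 -0.3 0 0 0" --pt "1 0 0 0 0 0 0" --pt "1 0 0 0 0 0 0"

```text
time: 2.1
position: [0.6978, -0.0218, 0.2463]
tool_rot: [-0.707, 0.019, -0.018, 0.707]
ft_force: [-1.0, -0.0, -0.8]
grip_width: 0.0872
```

```bash
cat > st.py <<'E'
from h import *
from scipy.spatial.transform import Rotation as R
np.set_printoptions(precision=4,suppress=True)
o=robot.get_obs();M=R.from_quat(o['tool_rot']).as_matrix();p=o['position']
print(o['time'],p,o['ft_force'],'\n',M,'\nz yaw',np.degrees(np.arctan2(M[1,2],M[0,2])))
def to(t): print('tool delta to',t,(np.array(t)-p)@M)
E
python3 -c "
from st import *
to([.706,-.055,.045])"
```

```text
2.1 [ 0.6978 -0.0218  0.2463] [-0.9876 -0.0402 -0.8044] 
 [[ 0.9987 -0.0011  0.0515]
 [-0.0515  0.0003  0.9987]
 [-0.0011 -1.      0.0002]] 
z yaw 87.04549645045067
tool delta to [0.706, -0.055, 0.045] [ 0.0101  0.2013 -0.0328]
```

Emit:
play_rows --pt "1 0.1 0 -0.33 0 -0.001 0" --pt "1 0 0.35 0 0 0 0" --pt "1 0 0.35 0 0 0 0" --pt "1 0 0.35 0 0 0 0" --pt "1 0 0.3 0 0 0 0" --pt "1 0 0.25 0 0 0 0" --pt "1 0 0.2 0 0 0 0" --pt "1 0 0.15 0 0 0 0" --pt "1 0 0.06 0 0 0 0" --pt "1 0 0 0 0 0 0" --pt "1 0 0 0 0 0 0" --pt "1 0 0 0 0 0 0"

```text
time: 3.1
position: [0.7068, -0.0528, 0.0483]
tool_rot: [0.707, -0.015, 0.017, -0.707]
ft_force: [0.3, 0.0, 0.6]
grip_width: 0.087
```

```bash
python3 -c "
from st import *
to([.706,-.055,.045])
for n,s in (('top',(295,130)),('scene',(270,160))):
    im=eyes.camera(n)[:,:,::-1]; cv2.imwrite('pics/'+n+'1.png',cv2.resize(im[s[1]:s[1]+130,s[0]:s[0]+170],None,fx=4.25,fy=4.25,interpolation=cv2.INTER_CUBIC))
"
```

```text
3.1 [ 0.7068 -0.0528  0.0483] [0.3207 0.0154 0.605 ] 
 [[ 0.999   0.003   0.0445]
 [-0.0445 -0.0007  0.999 ]
 [ 0.003  -1.     -0.0005]] 
z yaw 87.44760562586642
tool delta to [0.706, -0.055, 0.045] [-0.0007  0.0033 -0.0022]
```

View pics/top1.png

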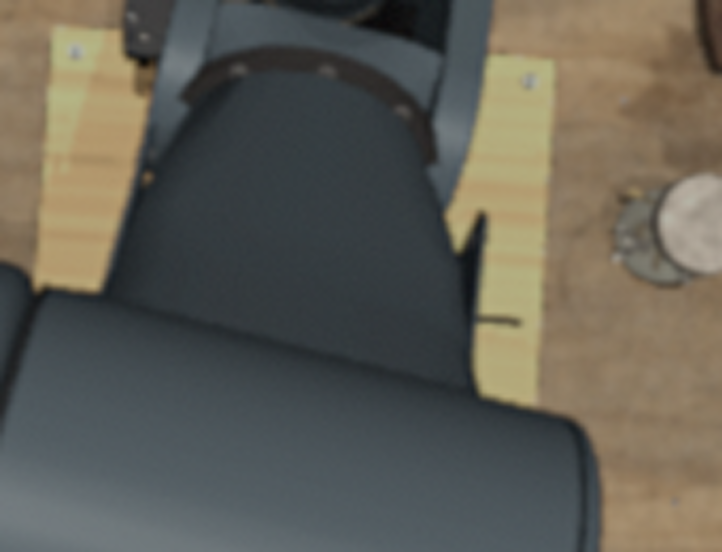

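View pics/scene1.png

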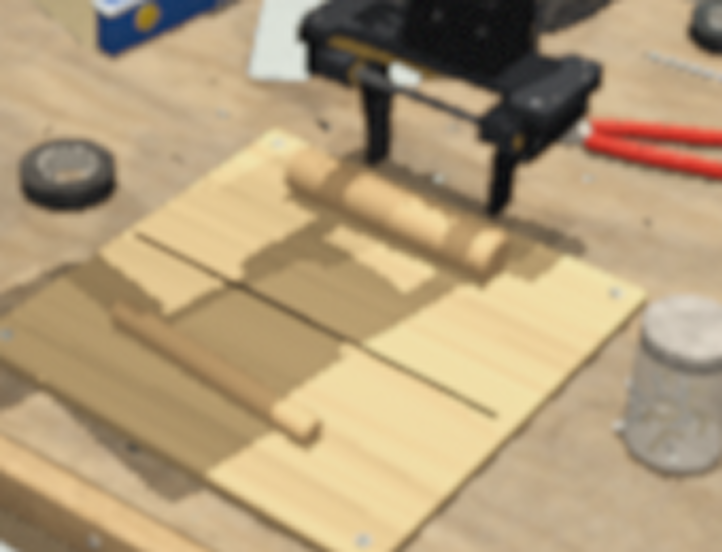

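The fingers stand behind the dowel and the tape, jar and thin dowel are undisturbed. Now a slow push towards the line.

Emit:
play_rows --pt "1 -0.04 0.02 0 0 0 0" --pt "1 -0.04 0 0 0 0 0" --pt "1 -0.04 0 0 0 0 0" --pt "1 -0.03 0 0 0 0 0" --pt "1 -0.03 0 0 0 0 0" --pt "1 -0.02 0 0 0 0 0" --pt "1 -0.02 0 0 0 0 0" --pt "1 -0.02 0 0 0 0 0" --pt "1 -0.02 0 0 0 0 0" --pt "1 -0.02 0 0 0 0 0" --pt "1 -0.03 0 0 0 0 0" --pt "1 -0.03 0 0 0 0 0"

```text
time: 4.2
position: [0.6715, -0.0513, 0.0445]
tool_rot: [0.707, -0.016, 0.016, -0.707]
ft_force: [-0.2, 0.3, -0.8]
grip_width: 0.0872
```

Emit:
play_rows --pt "1 -0.03 0 0 0 0 0" --pt "1 -0.03 0 0 0 0 0" --pt "1 -0.03 0 0 0 0 0" --pt "1 -0.03 0 0 0 0 0" --pt "1 -0.03 0 0 0 0 0" --pt "1 -0.03 0 0 0 0 0" --pt "1 -0.03 0 0 0 0 0" --pt "1 -0.03 0 0 0 0 0" --pt "1 -0.03 0 0 0 0 0" --pt "1 -0.02 0 0 0 0 0" --pt "1 -0.02 0 0 0 0 0" --pt "1 -0.02 0 0 0 0 0"

```text
time: 5.2
position: [0.6386, -0.0498, 0.0446]
tool_rot: [0.707, -0.016, 0.016, -0.707]
ft_force: [1.2, -0.7, 0.2]
grip_width: 0.0873
```

Emit:
play_rows --pt "1 -0.03 0 0 0 0 0" --pt "1 -0.03 0 0 0 0 0" --pt "1 -0.03 0 0 0 0 0" --pt "1 -0.03 0 0 0 0 0" --pt "1 -0.03 0 0 0 0 0" --pt "1 -0.03 0 0 0 0 0" --pt "1 -0.03 0 0 0 0 0" --pt "1 -0.02 0 0 0 0 0" --pt "1 -0.02 0 0 0 0 0" --pt "1 -0.01 0 0 0 0 0" --pt "1 0 0 0 0 0 0" --pt "1 0 0 0 0 0 0"

```text
time: 6.2
position: [0.6128, -0.0487, 0.0446]
tool_rot: [0.707, -0.016, 0.016, -0.707]
ft_force: [-0.5, 1.9, 1.0]
grip_width: 0.0867
```

```bash
python3 -c "
from st import *
print((p-[.5484,-.0563,0])@[.9988,-.0486,0])
for n,s in (('top',(295,130)),('scene',(270,160))):
    im=eyes.camera(n)[:,:,::-1]; cv2.imwrite('pics/'+n+'2.png',cv2.resize(im[s[1]:s[1]+130,s[0]:s[0]+170],None,fx=4.25,fy=4.25,interpolation=cv2.INTER_CUBIC))
"
```

```text
6.2 [ 0.6128 -0.0487  0.0446] [-0.4535  1.948   0.9766] 
 [[ 0.999   0.0002  0.0449]
 [-0.0449 -0.0001  0.999 ]
 [ 0.0002 -1.     -0.    ]] 
z yaw 87.42797743129508
0.06395955637109976
```

View pics/scene2.png

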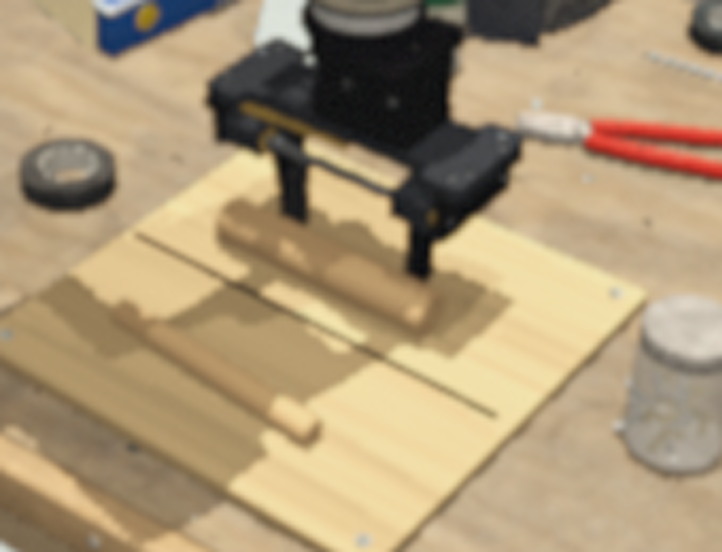

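The dowel is rolling ahead of the fingers, still parallel. I'll continue to about 8 mm short.

Emit:
play_rows --pt "1 -0.02 0 0 0 0.001 0" --pt "1 -0.03 0 0 0 0 0" --pt "1 -0.03 0 0 0 0 0" --pt "1 -0.03 0 0 0 0 0" --pt "1 -0.03 0 0 0 0 0" --pt "1 -0.03 0 0 0 0 0" --pt "1 -0.03 0 0 0 0 0" --pt "1 -0.03 0 0 0 0 0" --pt "1 -0.02 0 0 0 0 0" --pt "1 -0.02 0 0 0 0 0" --pt "1 -0.02 0 0 0 0 0" --pt "1 -0.01 0 0 0 0 0"

```text
time: 7.3
position: [0.5825, -0.0472, 0.0446]
tool_rot: [-0.707, 0.017, -0.017, 0.707]
ft_force: [0.3, 0.2, -0.4]
grip_width: 0.0872
```

Emit:
play_rows --pt "1 0 0 0 0 0 0" --pt "1 0 0 0 0 0 0" --pt "1 0 0 0 0 0 0" --pt "1 0 0 0 0 0 0"

```text
time: 7.63
position: [0.583, -0.0473, 0.0446]
tool_rot: [0.707, -0.017, 0.017, -0.707]
ft_force: [-0.6, -0.7, 0.4]
grip_width: 0.0867
```

```bash
cat > look.py <<'E'
from st import *
import sys
k=sys.argv[1]
print('perp',(p-[.5484,-.0563,0])@[.9988,-.0486,0])
for n,s in (('top',(295,130)),('scene',(295,185))):
    im=eyes.camera(n)[:,:,::-1]; cv2.imwrite('pics/%sfull%s.png'%(n,k),im)
    cv2.imwrite('pics/'+n+k+'.png',cv2.resize(im[s[1]:s[1]+90,s[0]:s[0]+120],None,fx=6.5,fy=6.5,interpolation=cv2.INTER_CUBIC))
E
python3 look.py 3
```

```text
7.6333 [ 0.583  -0.0473  0.0446] [-0.5783 -0.6725  0.3739] 
 [[ 0.9988  0.0003  0.048 ]
 [-0.048  -0.0001  0.9988]
 [ 0.0003 -1.     -0.0001]] 
z yaw 87.25125372247537
perp 0.03407883465228658
```

View pics/scene3.png

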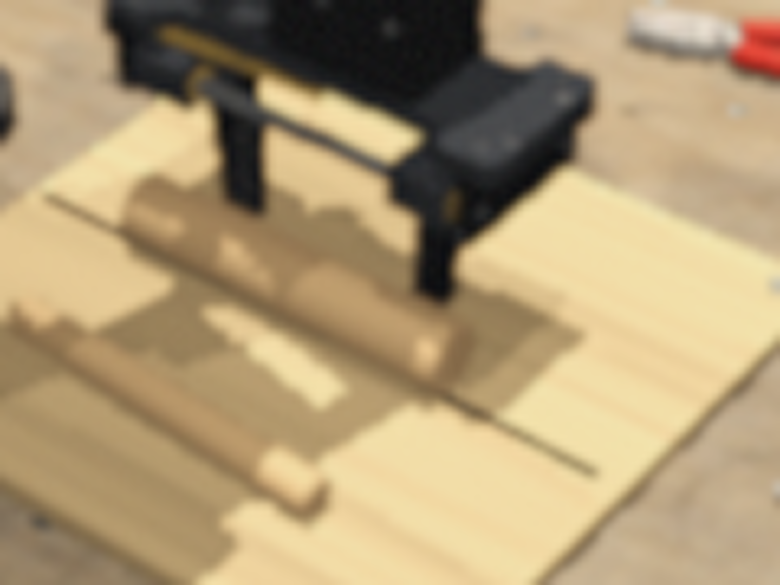

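View pics/top3.png

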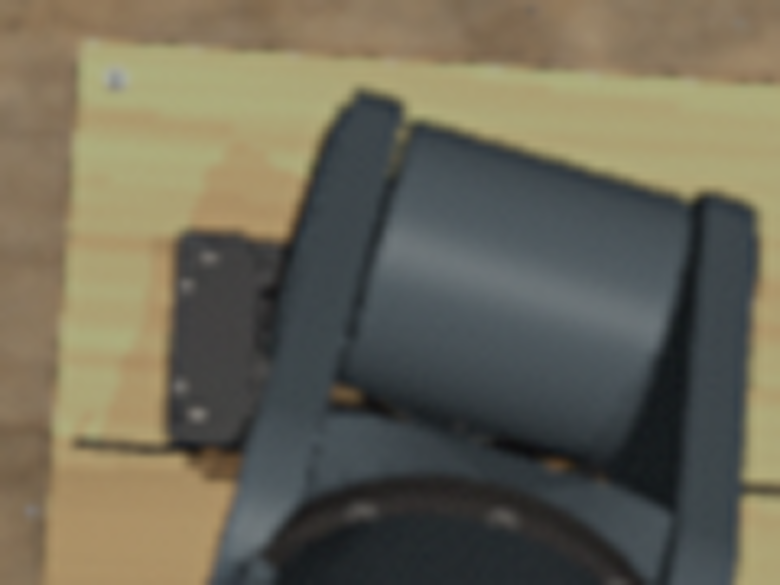

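```bash
cat > ov.py <<'E'
from h import *
import sys
n,k,off=sys.argv[1],sys.argv[2],float(sys.argv[3])/1e3; al=float(sys.argv[4])/1e3 if len(sys.argv)>4 else .0093; dy=float(sys.argv[5]) if len(sys.argv)>5 else 0
s=(295,130) if n=='top' else (295,185)
im=cv2.imread('pics/%s%s.png'%(n,k))
a=np.radians(-2.78+dy); a0=np.radians(-2.78)
X=np.array([np.cos(a),np.sin(a),0]);Y=np.array([-np.sin(a),np.cos(a),0])
X0=np.array([np.cos(a0),np.sin(a0),0]);Y0=np.array([-np.sin(a0),np.cos(a0),0])
c=np.array([.5484,-.0563,.028])+off*X0+al*Y0
t=np.linspace(0,2*np.pi,60)
rings=[c+e*.08*Y+.016*(np.cos(t)[:,None]*X+np.sin(t)[:,None]*[0,0,1]) for e in(1,-1)]
h=cv2.convexHull(proj(n,np.vstack(rings)).astype(np.float32))
f=lambda q:np.round(((q.reshape(-1,2)-s+.5)*6.5-.5)*8).astype(int)
cv2.polylines(im,[f(h)],True,(0,0,255),1,cv2.LINE_AA,3)
cv2.polylines(im,[f(proj(n,rings[1]))],True,(255,0,0),1,cv2.LINE_AA,3)
L=np.array([.5484,-.0563,.012]); cv2.polylines(im,[f(proj(n,[L+.14*Y0,L-.14*Y0]))],False,(0,255,0),1,cv2.LINE_AA,3)
cv2.imwrite('pics/ov_%s%s_%s.png'%(n,k,sys.argv[3]),im)
E
python3 ov.py scene 3 7; python3 ov.py top 3 7
```

```text
(no output)
```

View pics/ov_scene3_7.png

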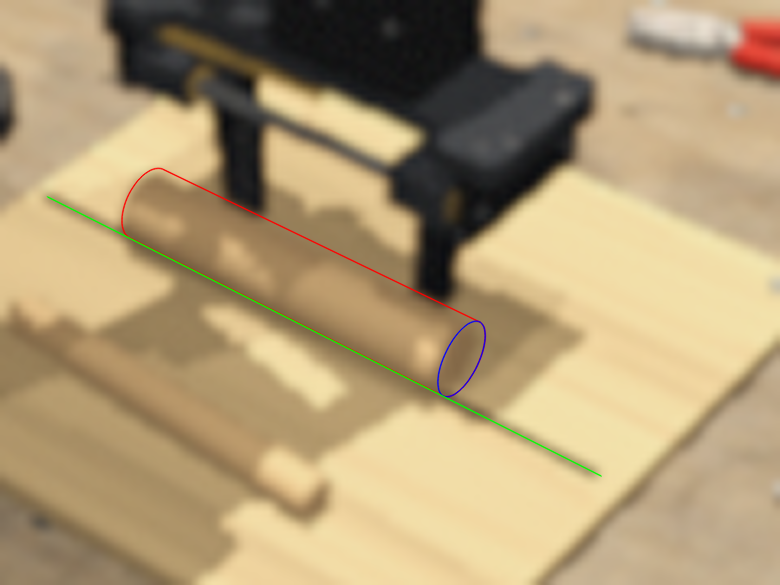

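View pics/ov_top3_7.png

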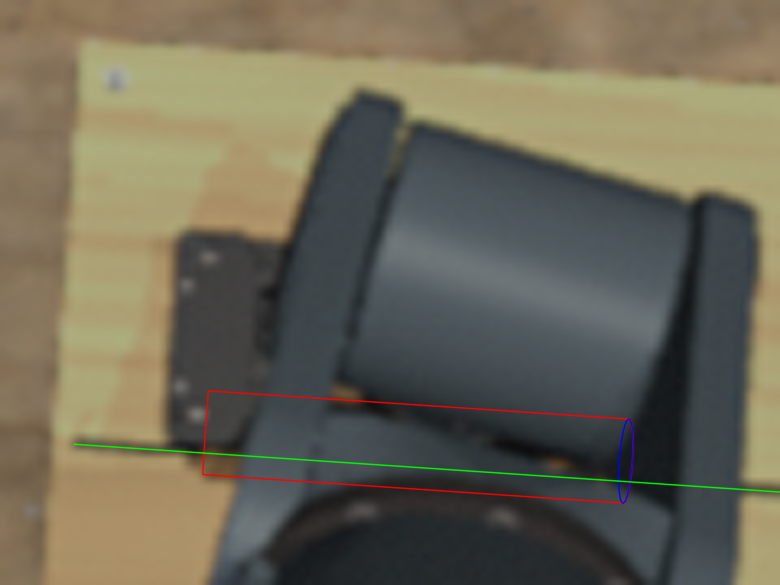

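```bash
python3 ov.py scene 3 5 12.5; python3 ov.py top 3 5 12.5
python3 - <<'E'
import cv2,numpy as np
a=cv2.imread('pics/ov_scene3_5.png')[130:430,90:530];b=cv2.imread('pics/ov_top3_5.png')[380:540,60:440]
b=cv2.resize(b,(440,185))
cv2.imwrite('pics/cmp3.png',cv2.resize(np.vstack([a,b]),None,fx=1.2,fy=1.2))
E
```

```text
(no output)
```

View pics/cmp3.png

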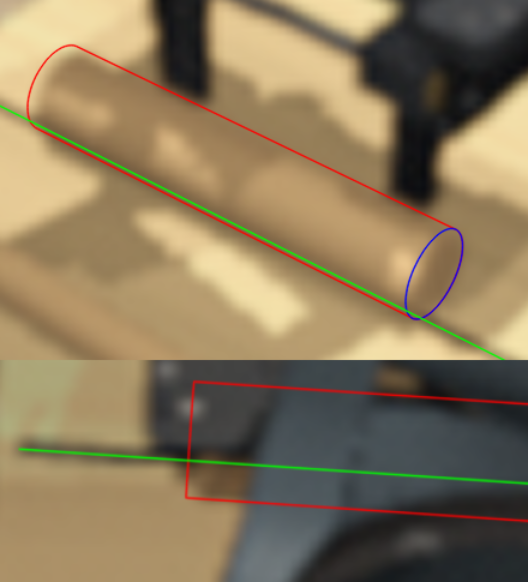

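The overlay is ambiguous under the arm's shadow, so I'll back off and get a clear view from above.

Emit:
play_rows --pt "1 0.1 0 0 0 0 0" --pt "1 0.2 0 0 0 0 0" --pt "1 0 -0.35 0 0 0 0" --pt "1 0 -0.35 0 0 0 0" --pt "1 0 -0.3 0.2 0 0 0" --pt "1 0 0 0.4 0 0 0" --pt "1 0 0 0.4 0 0 0" --pt "1 0 0 0.4 0 0 0" --pt "1 0 0 0.4 0 0 0" --pt "1 0 0 0.4 0 0 0" --pt "1 0 0 0.4 0 0 0" --pt "1 0 0 0.4 0 0 0"

```text
time: 8.73
position: [0.6267, 0.253, 0.1445]
tool_rot: [0.707, -0.017, 0.017, -0.707]
ft_force: [0.9, -0.8, 0.0]
grip_width: 0.0869
```

```bash
python3 look.py 4
```

```text
8.7333 [0.6267 0.253  0.1445] [ 0.8553 -0.8193  0.0116] 
 [[ 0.9989 -0.0002  0.0479]
 [-0.0479 -0.0001  0.9989]
 [-0.0002 -1.     -0.0001]] 
z yaw 87.25540636586301
perp 0.06322359648279516
```

View pics/scene4.png

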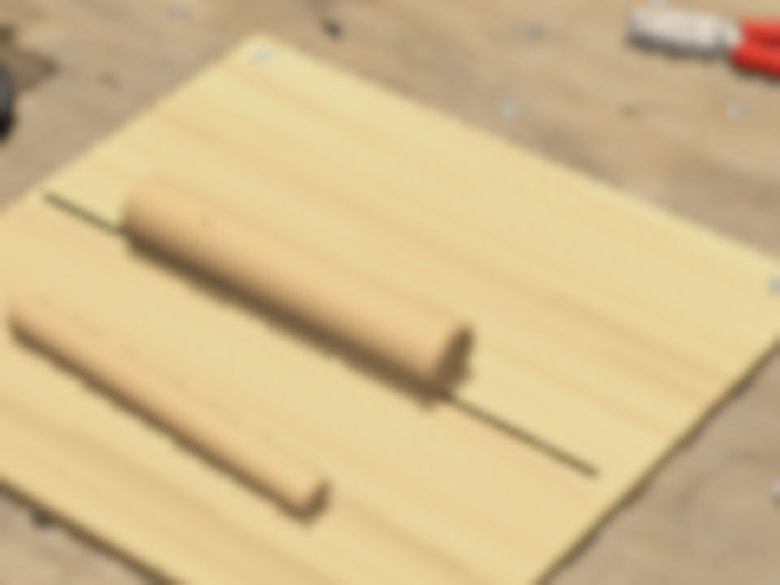

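View pics/top4.png

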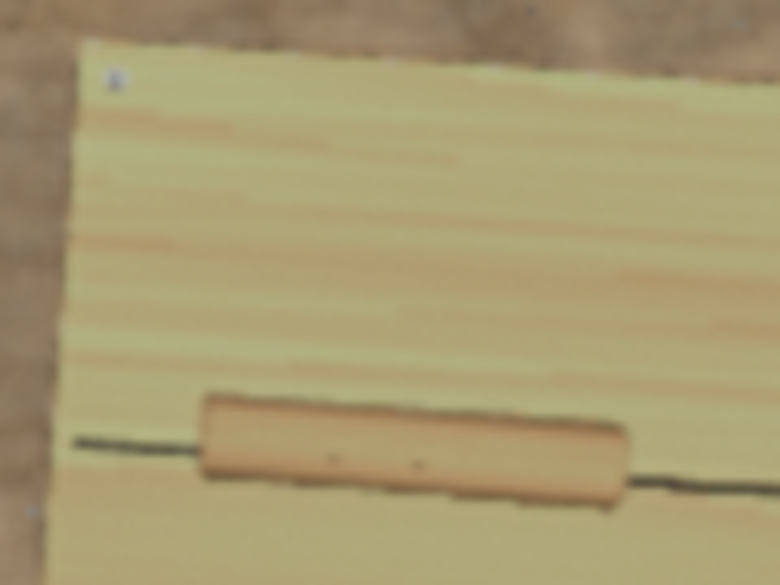

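```bash
cat > fit.py <<'E'
from h import *
import sys
from scipy.optimize import minimize
k=sys.argv[1]
im=cv2.imread('pics/topfull%s.png'%k).astype(float)
rg=cv2.GaussianBlur(im[:,:,2]-im[:,:,1],(0,0),.6)
roi=rg[185:215,326:392]
print(np.round(rg[186:214:1,360],0))
cap=float(np.percentile(roi,85)); 
a0=np.radians(-2.78);X0=np.array([np.cos(a0),np.sin(a0),0]);Y0=np.array([-np.sin(a0),np.cos(a0),0])
t=np.linspace(0,2*np.pi,40)
def hull(v):
    a=np.radians(-2.78+v[2]);X=np.array([np.cos(a),np.sin(a),0]);Y=np.array([-np.sin(a),np.cos(a),0])
    c=np.array([.5484,-.0563,.028])+v[0]/1e3*X0+v[1]/1e3*Y0
    P=np.vstack([c+e*.08*Y+.016*(np.cos(t)[:,None]*X+np.sin(t)[:,None]*[0,0,1]) for e in(1,-1)])
    return cv2.convexHull(proj('top',P).astype(np.float32)).reshape(-1,2)
S=8;x0,y0=310,175;W,H=100,55
img=im[y0:y0+H,x0:x0+W]; f=np.clip(img[:,:,2]-img[:,:,1],None,cap)
def cost(v):
    h=hull(v); m=np.zeros((H*S,W*S),np.uint8)
    cv2.fillPoly(m,[np.round(((h-[x0,y0]+.5)*S-.5)*16).astype(int)],255,shift=4)
    m=cv2.GaussianBlur(cv2.resize(m.astype(float)/255,(W,H),interpolation=cv2.INTER_AREA),(0,0),.6)
    A=np.c_[m.ravel(),np.ones(m.size)]; s,r,*_=np.linalg.lstsq(A,f.ravel(),rcond=None); return float(r[0])
b=None
for off in (-4,0,4,8):
    r=minimize(cost,[off,10,0],method='Nelder-Mead',options=dict(initial_simplex=[[off,10,0],[off+3,10,0],[off,13,0],[off,10,1.5]]))
    if b is None or r.fun<b.fun:b=r
print('perp mm, along mm, yaw rel line deg',b.x,b.fun,cost([0,0,0]))
E
python3 fit.py 4; python3 ov.py top 4 5; python3 ov.py scene 4 5
```

```text
[ 7. 13. 13.  9.  6.  5.  8. 19. 28. 28. 25. 22. 19. 17. 18. 22. 27. 31.
 30. 21. 13. 11. 11. 10.  9.  9.  7.  8.]
perp mm, along mm, yaw rel line deg [ 4.84863983 11.06690846 -0.17037607] 100245.73357965852 145707.4813879309
```

View pics/ov_top4_5.png

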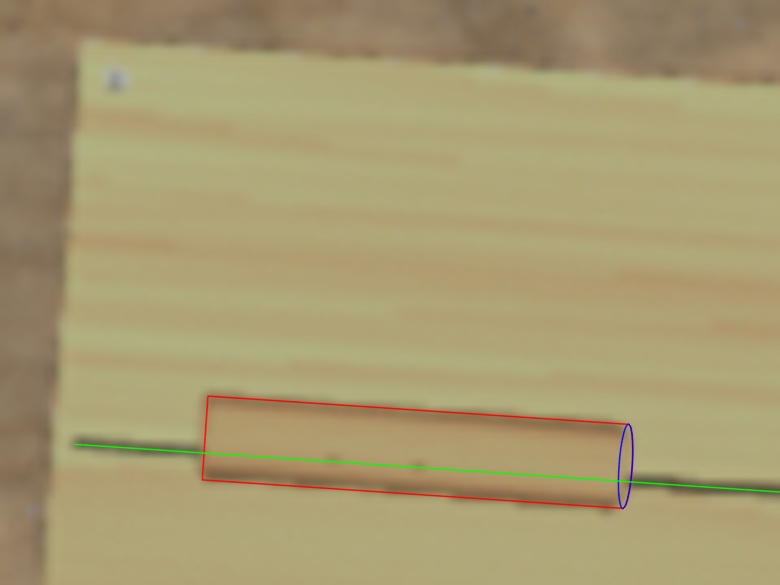

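View pics/ov_scene4_5.png

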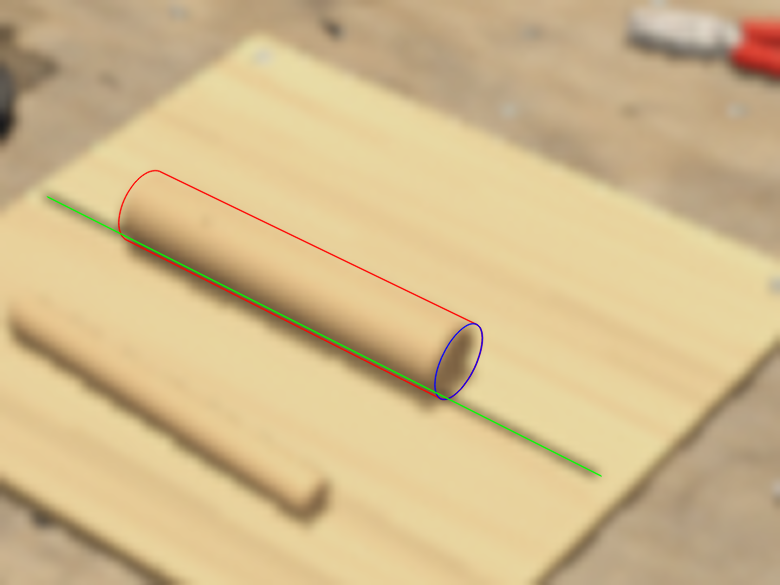

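The clear top view puts the dowel about 5 mm beyond the line and parallel within 0.2°, with the line showing at both ends. The roll-on was about 3–4 mm. I'll go back and finish with a slower push.

Emit:
play_rows --pt "1 0 0 -0.4 0 0 0" --pt "1 0 0 -0.4 0 0 0" --pt "1 0 0 -0.4 0 0 0" --pt "1 0 0 -0.4 0 0 0" --pt "1 0 0 -0.4 0 0 0" --pt "1 0 0 -0.4 0 0 0" --pt "1 0 0 -0.4 0 0 0" --pt "1 0 0.2 -0.2 0 0 0" --pt "1 0 0.3 0 0 0 0" --pt "1 0 0.3 0 0 0 0" --pt "1 0 0.15 0 0 0 0" --pt "1 0 0.05 0 0 0 0"

```text
time: 9.83
position: [0.6101, -0.0494, 0.0415]
tool_rot: [-0.706, 0.02, -0.015, 0.707]
ft_force: [-1.2, -0.4, -0.3]
grip_width: 0.087
```

Emit:
play_rows --pt "1 -0.1 0 0 0 0 0" --pt "1 -0.1 0 0 0 0 0" --pt "1 -0.06 0 0 0 0 0" --pt "1 -0.03 0 0 0 0 0" --pt "1 -0.01 0 0 0 0 0" --pt "1 -0.01 0 0 0 0 0" --pt "1 -0.01 0 0 0 0 0" --pt "1 -0.01 0 0 0 0 0" --pt "1 -0.01 0 0 0 0 0" --pt "1 -0.01 0 0 0 0 0" --pt "1 -0.01 0 0 0 0 0" --pt "1 0 0 0 0 0 0"

```text
time: 10.83
position: [0.5765, -0.0469, 0.0445]
tool_rot: [-0.707, 0.017, -0.017, 0.707]
ft_force: [0.9, -0.7, -1.1]
grip_width: 0.0868
```

```bash
python3 look.py 5
```

```text
10.8333 [ 0.5765 -0.0469  0.0445] [ 0.8742 -0.654  -1.1158] 
 [[ 0.9989 -0.0004  0.0479]
 [-0.0479  0.0001  0.9989]
 [-0.0004 -1.      0.0001]] 
z yaw 87.25493088105662
perp 0.027588680824489262
```

View pics/scene5.png

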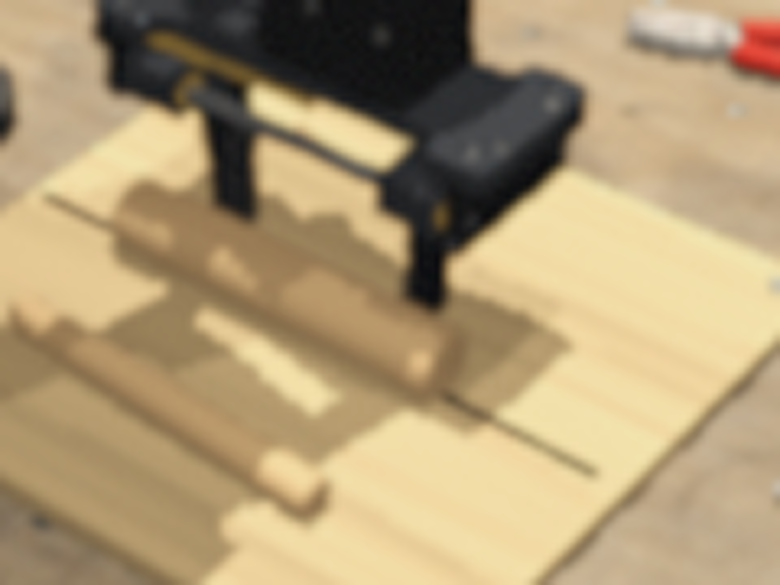

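Emit:
play_rows --pt "1 0.1 0 0 0 0 0" --pt "1 0.2 0 0 0 0 0" --pt "1 0 -0.35 0 0 0 0" --pt "1 0 -0.35 0 0 0 0" --pt "1 0 -0.3 0.2 0 0 0" --pt "1 0 0 0.4 0 0 0" --pt "1 0 0 0.4 0 0 0" --pt "1 0 0 0.4 0 0 0" --pt "1 0 0 0.4 0 0 0" --pt "1 0 0 0.4 0 0 0" --pt "1 0 0 0.4 0 0 0" --pt "1 0 0 0.4 0 0 0"

```text
time: 11.93
position: [0.6208, 0.2532, 0.1445]
tool_rot: [0.707, -0.017, 0.017, -0.707]
ft_force: [1.2, -0.2, -0.2]
grip_width: 0.087
```

```bash
python3 look.py 6; python3 fit.py 6; python3 ov.py top 6 0 11
```

```text
11.9333 [0.6208 0.2532 0.1445] [ 1.1992 -0.1742 -0.2366] 
 [[ 0.9989 -0.0002  0.0479]
 [-0.0479 -0.0001  0.9989]
 [-0.0002 -1.     -0.0001]] 
z yaw 87.25415150429534
perp 0.057243290342838635
[ 8. 13. 13.  9.  6.  5.  6.  6.  9. 17. 28. 31. 25. 18. 14. 16. 19. 24.
 29. 32. 31. 27. 19. 11.  9.  9.  8.  8.]
perp mm, along mm, yaw rel line deg [-0.69079608 11.03016877 -0.20752448] 119049.96075678685 137813.5476732211
```

View pics/ov_top6_0.png

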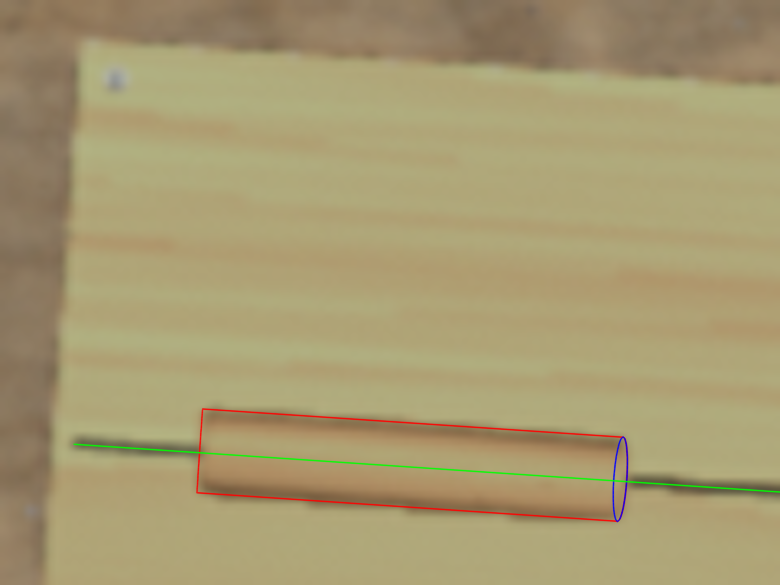

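View pics/scene6.png

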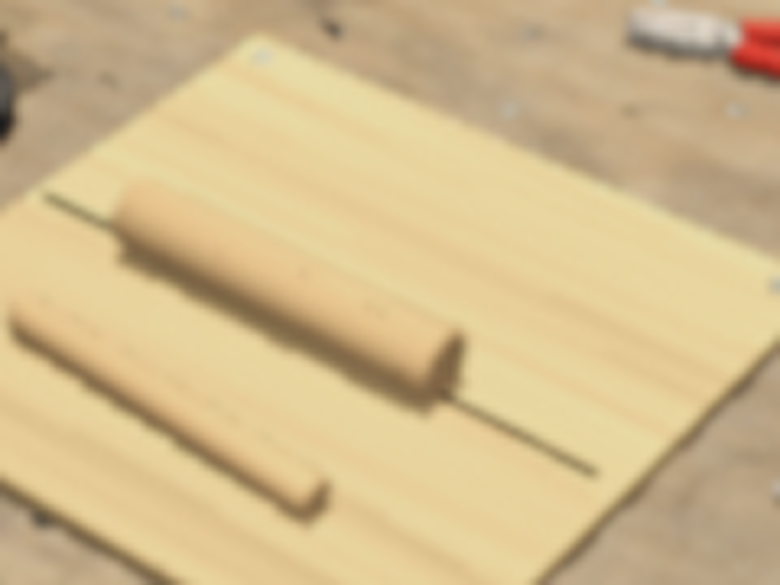

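View pics/top6.png

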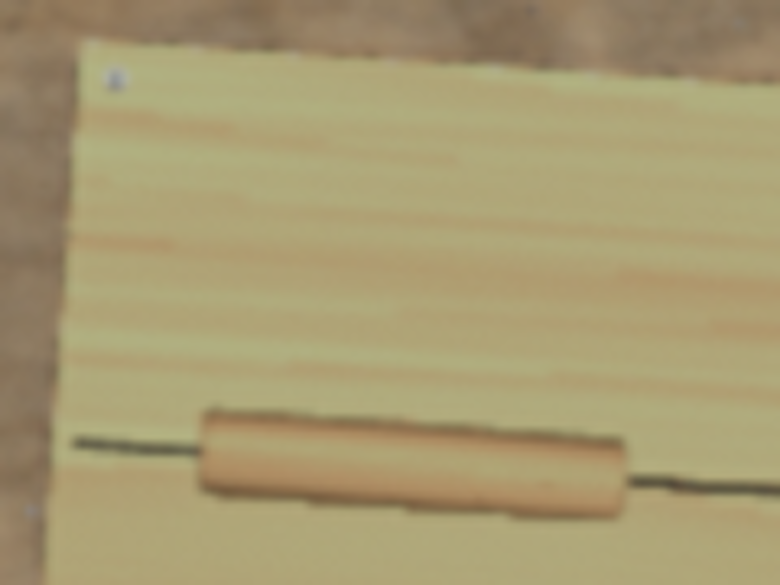

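```bash
python3 ov.py scene 6 0 11;  python3 - <<'E'
from h import *
im=cv2.imread('pics/topfull6.png').astype(float); g=im.max(2)
U=[u for u in list(range(309,325))+list(range(395,414))]; V=[]
for u in U:
    c=g[190:215,u]; w=np.clip(np.median(c)-c-15,0,None); V.append((w*np.arange(190,215)).sum()/w.sum())
f=np.polyfit(U,V,1); P=ray('top',[[u,np.polyval(f,u)] for u in(325,360,394)],.012)
n=np.array([np.cos(np.radians(-2.78)),np.sin(np.radians(-2.78)),0])
print('actual line perp vs model mm',(P-[.5484,-.0563,.012])@n*1e3)
# dowel edges per column: strongest gray gradients
gy=cv2.Sobel(cv2.GaussianBlur(im.mean(2),(0,0),.7),cv2.CV_64F,0,1)
prof=[im[185:220,u].mean(1) for u in range(330,388)]
# align along slope
acc=[]
for d in np.arange(-12,12.1,.5):
    u=np.arange(330,388);v=np.polyval(f,u)+d
    acc.append((d,*[cv2.remap(im[:,:,c].astype(np.float32),u.astype(np.float32)[None],v.astype(np.float32)[None],1).mean().round(0) for c in range(3)]))
print(*acc,sep='\n')
# predicted hull edge offsets for perp 0
for off in(0,-1):
    c=np.array([.5484,-.0563,.028])+off/1e3*n
    t=np.linspace(0,6.283,200)
    q=proj('top',c+.016*(np.cos(t)[:,None]*n+np.sin(t)[:,None]*[0,0,1])); d=q[:,1]-np.polyval(f,q[:,0]); print(off,d.min(),d.max())
E
```

```text
actual line perp vs model mm [0.29992875 0.24177076 0.18546924]
(np.float64(-12.0), np.float32(122.0), np.float32(168.0), np.float32(176.0))
(np.float64(-11.5), np.float32(123.0), np.float32(169.0), np.float32(176.0))
(np.float64(-11.0), np.float32(124.0), np.float32(170.0), np.float32(176.0))
(np.float64(-10.5), np.float32(125.0), np.float32(171.0), np.float32(176.0))
(np.float64(-10.0), np.float32(124.0), np.float32(171.0), np.float32(176.0))
(np.float64(-9.5), np.float32(124.0), np.float32(170.0), np.float32(176.0))
(np.float64(-9.0), np.float32(124.0), np.float32(170.0), np.float32(177.0))
(np.float64(-8.5), np.float32(124.0), np.float32(170.0), np.float32(176.0))
(np.float64(-8.0), np.float32(122.0), np.float32(167.0), np.float32(174.0))
(np.float64(-7.5), np.float32(115.0), np.float32(160.0), np.float32(168.0))
(np.float64(-7.0), np.float32(103.0), np.float32(145.0), np.float32(156.0))
(np.float64(-6.5), np.float32(91.0), np.float32(130.0), np.float32(146.0))
(np.float64(-6.0), np.float32(83.0), np.float32(119.0), np.float32(142.0))
(np.float64(-5.5), np.float32(81.0), np.float
[... 2038 characters left out ...]
.float32(173.0))
(np.float64(8.5), np.float32(121.0), np.float32(166.0), np.float32(176.0))
(np.float64(9.0), np.float32(121.0), np.float32(167.0), np.float32(176.0))
(np.float64(9.5), np.float32(121.0), np.float32(167.0), np.float32(176.0))
(np.float64(10.0), np.float32(121.0), np.float32(167.0), np.float32(176.0))
(np.float64(10.5), np.float32(122.0), np.float32(167.0), np.float32(176.0))
(np.float64(11.0), np.float32(122.0), np.float32(168.0), np.float32(176.0))
(np.float64(11.5), np.float32(122.0), np.float32(167.0), np.float32(176.0))
(np.float64(12.0), np.float32(122.0), np.float32(167.0), np.float32(176.0))
0 -6.698567987868927 6.276175634392814
-1 -6.293784333849743 6.681538813436987
```

View pics/ov_scene6_0.png

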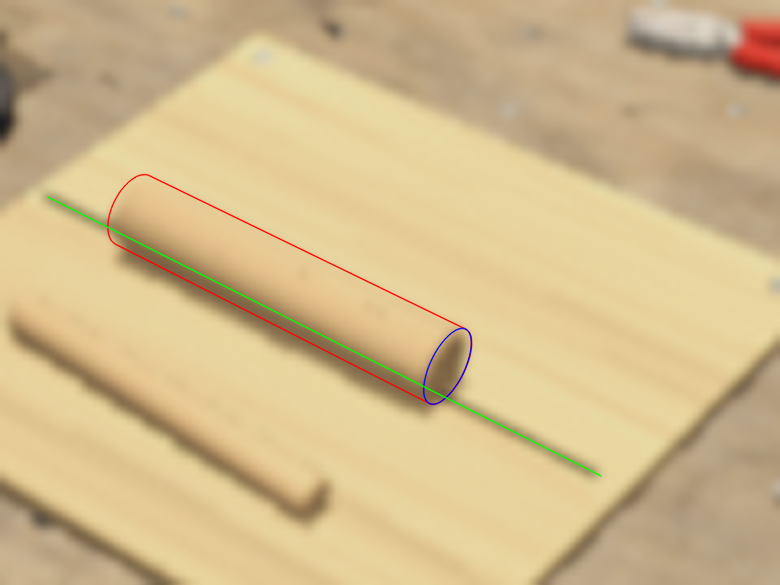

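Edge midpoints put the dowel's axis within about 0.7 mm of the line centre, parallel to 0.2°. I'll check that it stays still and that the other objects haven't moved.

Emit:
play_rows --pt "1 0 -0.2 0 0 0 0" --pt "1 0 0 0 0 0 0" --pt "1 0 0 0 0 0 0" --pt "1 0 0 0 0 0 0" --pt "1 0 0 0 0 0 0" --pt "1 0 0 0 0 0 0" --pt "1 0 0 0 0 0 0" --pt "1 0 0 0 0 0 0"

```text
time: 12.7
position: [0.621, 0.2508, 0.1641]
tool_rot: [0.707, -0.017, 0.017, -0.707]
ft_force: [-0.4, -0.1, 0.1]
grip_width: 0.087
```

```bash
python3 look.py 7|head -1; python3 fit.py 7|tail -1
python3 - <<'E'
import cv2,numpy as np
a=cv2.imread('pics/top0.png').astype(int);b=cv2.imread('pics/topfull7.png').astype(int)
s0=cv2.imread('pics/scene0.png').astype(int);s=cv2.imread('pics/scenefull7.png').astype(int)
d=abs(a-b).max(2);e=abs(s0-s).max(2)
for n,r in dict(thin=d[220:246,318:395],jar=d[165:205,435:480],tape_top=d[168:203,255:290],thin_s=e[230:270,290:348],tape_s=e[188:212,270:302],jar_s=e[225:275,412:450]).items(): print(n,r.max(),r.mean().round(2))
E
```

```text
12.7 [0.621  0.2508 0.1641] [-0.3645 -0.0561  0.1472] 
perp mm, along mm, yaw rel line deg [-0.70351724 11.03142416 -0.22047409] 120103.44428759658 139243.29756101896
thin 21 19.62
jar 21 17.18
tape_top 98 23.95
thin_s 96 9.53
tape_s 84 28.78
jar_s 8 5.79
```

View pics/scenefull7.png

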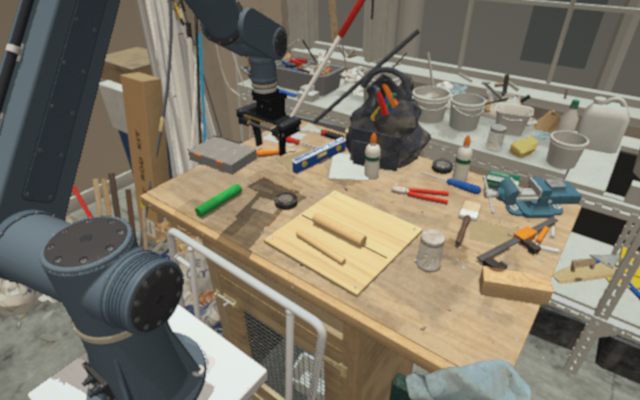

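```bash
python3 -c "
from h import *
print(ticket.hand_in())"
```

```text
the job is handed in; nothing more can be done
None
```

The thick dowel is lying still along the black line, and I've handed the job in at about 12.8 s. I pushed it with the open fingertips in two slow strokes from its far side, without pinching or lifting it, then backed the arm clear.

**Position:** from the top camera, the dowel's axis is about 0.7 mm from the middle of the line, on the robot's side. An outline fit and an edge-midpoint check put it between 0.4 and 0.9 mm. It is parallel to the line within about 0.2°.

**Line showing:** it is visible beyond both ends, by about 50 mm on the left and 70 mm on the right.

**Stillness:** two fits 0.8 s apart agreed to 0.02 mm.

**Other objects:** in the before and after images, the thin dowel and jar show only a lighting change. The tape's image comparison was unclear because the arm's shadow falls on it, but by eye it is in the same place. The arm never came near it.

**Check that disagreed:** in the oblique scene view, the fitted outline stood slightly higher than the visible dowel. I put this down to blur, shadow and the 2 mm calibration, and relied on the top view.

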